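Lay up two tasting boards

ROBOT

A 6-joint arm with a two-finger parallel gripper is mounted at the origin on a cart in front of the work surface, level with it; the furniture and walls round the work are solid. World frame = base frame: x ahead of the robot, y to its left, z up, the work surface at z = 0. Lengths are in mm, angles in rad, forces in N, time in s.
With the tool pointing down it reaches from about 275 to 850 mm from the base axis. Payload 19 kg.
Tool frame: the origin (TCP) lies at the very end of the fingers, on their centre line; the grasp point (between the pads) lies 19 mm behind it; z points along the fingers, y is the line along which they close (so a half turn about z gives the same grasp; the last joint's range is limited). The gripper opens to 85 mm and grips with 20 to 120 N. Pads are 22 mm wide; open, the fingers measure 114 mm over their backs; the gripper's body (76 mm by 85 mm) begins 54 mm behind the grasp point. The pads swing forward as they close: fully open they stand 13 mm farther back than shut.
Start: joints at [-1.416, 0.15, 1.437, -0, 1.554, -0.134], TCP at [163.736, -551.163, 231.267] pointing down, gripper open.
Joint ranges: [-2.8, 2.8], [-0.68, 2.1], [0.12, 2.68], [-1.39, 4.53], [0.16, 2.79], [-2.81, 2.81]. Speed limits (rad/s): [1.89, 1.89, 2.22, 3.01, 3.01, 3.01].

INTERFACE

Orientations are given as a unit quaternion [w, x, y, z].
In Python, from cell import env gives the robot as it stands. The module is installed in compiled form; this text tells all that it offers.
- The arm moves only by the shell command python3 -m crank 'ROWS'. ROWS is JSON, a list of rows, each a list of 3 entries, a list of its own where there are three numbers: the opening, from -1 (shut) to 1 (fully open), then the shift along the world's x, y, z in cm, then the turn, a rotation vector about the world's x, y, z in rad. In form: [[grip, [x, y, z], [ax, ay, az]], ...]. A call has 1 to 10 rows; each row is the pose to reach, as a shift and turn from the pose commanded when the call began; what a row does not reach only later rows make up. A row lasts 1/8 s, in which the tool goes at most 62.5 mm and 10.7 degrees, less where a joint would pass 70% of its speed; a pose out of reach is approached as far as the arm can. A call with a gripper value outside its range is refused whole. The fingers move at their own pace and stop on an object; the grip force is fixed at half the most. Time passes only in rows, so rows that repeat a pose let the fingers close. It gives the time, the measured TCP pose, the force, the opening and the grip force at its end, in the units of the state.
- env.sense(): the state, without advancing time (a new reading comes with each control period).
- env.capture(name): name is "side" or "top"; returns a dict with "color" (420x560x3 uint8, red, green, blue), "range_z" (420x560 float32, mm along the optical axis (not along the pixel's ray), 0 where there is no reading), "mtx" (3x3 intrinsics, pixels), "world_to_cam" (4x4, takes a point from world to camera coordinates). Camera axes: x right, y down, z forward; pixel columns grow to the right and rows downward; lengths in mm; the calibration is good to about 2 mm. A picture is of the moment at which its call begins.
- env.hand_in(): hands the job in; it is judged then, once.
The state is a dict: "time_s": time; "q": joint angles; "qd": joint speeds; "effort": joint torques, N m; "ee_pos": TCP position; "eef_rot": TCP orientation; "contact_force": force on the tool from outside, world axes, zero at the start; "wrist_torque": the same for the moment, N m; "gripper_width": opening from 0.0 (shut) to 1.0 (fully open); "grasp_force": force on a finger pad.
Only numpy, scipy, OpenCV 4.12 (cv2) and the standard library are available. Lean on these libraries where they do the work, as an engineer would, in place of code of your own. Each camera call takes 0.05 s, during which the arm holds its last target. There are 200 camera calls.

TASK

Lay up the two wooden tasting boards from the stock standing round them. The cheese board (the one with two round wells) gets the cheese wedge in its wedge-shaped recess, the white dip dish in the large well and the seasoning jar upright in the small well at the end; the antipasto board (the one with the long trough) gets the salami lying in the trough and the orange melon wedge in its wedge-shaped recess. Each thing must sit right down in its recess, and the cheese block and the yoghurt pot stay where they stand.

Things in the scene. Friction and masses are not known exactly. Their poses are not given: they have to be found in the camera images.
- cheese_board: Pale wooden tasting board with one wedge recess and two round wells. 320 x 100 mm, 16 thick, fixed. Origin under its middle; x across, y along, z up. Recess floors at z 7, straight walls to z 16. Wedge recess, middle y -78, 144 long, 36 wide at the tip end (y -6), widening to 82 at y -128 and on to the butt end (y -150). Large well 76 dia at y +41, small well 62 dia at y +119.
- antipasto_board: Pale wooden tasting board with a long trough and one wedge recess. 320 x 100 mm, 16 thick, fixed. Origin under its middle; x across, y along, z up. Recess floors at z 7, straight walls to z 16. Trough middle y -77, 146 x 46. Wedge recess, middle y +78, 144 long, 36 wide at the tip end (y +6), widening to 82 at y +128 and on to the butt end (y +150).
- cheese_wedge: Yellow cheese wedge lying flat, 130 long, 46 high; 22 wide at the tip, 64 near the butt, 44 at the middle of its length; vertical sides. Origin under the middle of its length; +y points to the tip, z up. Its weight lies about 10 mm towards the butt. About 0.22 kg.
- melon_wedge: Orange melon wedge with a greenish rind at the butt, lying flat, 121 long, 36 high; 14 wide at the tip, 68 near the butt, 42 at the middle of its length; vertical sides. Origin under the middle of its length; +y points to the tip, z up. Its weight lies about 10 mm towards the butt. About 0.16 kg.
- salami: End of a salami, a cylinder 58 dia, 130 long, lying on its side; it can roll. Origin in the centre of the cylinder (29 above what it lies on, about 36 above the worktop in the trough); y is its long axis. About 0.25 kg.
- seasoning_jar: Small upright seasoning jar with a white screw cap, 47 dia, 98 high. Origin under its base, z up. About 0.11 kg.
- dip_dish: Empty white ceramic ramekin, fluted wall, 62 dia, 44 high, wall 4. Origin under its base, z up. About 0.13 kg.
- sample_pot: Upright fruit yoghurt pot with a foil lid, 72 dia at the lid, 72 high, loose. Not part of either board; stays where it stands. Origin under its base.
- cheese_block: Pale yellow cheese block with holes, about 96 x 85, 57 high, loose. Not part of either board; stays where it stands. Origin under its middle.
Mind the look-alikes: they are no part of the job. What is shaped like the dip_dish but purple or turquoise is not meant.

How it is judged:
By the outcome, as a careful person would: the job done as asked, in the order asked, and still so for the second after the job is handed in, with the robot touching nothing.
It also fails if it takes over 109 s, if anything falls off the work surface, if the arm or the gripper's body presses on something with over 40 N, if the wrist force passes 120 N, or if a joint passes its speed limit or range.

## Working session

There is one attempt and no reset: what is moved stays moved. The work goes in short steps, Python scripts to look and compute and a shell command to move; the robot and the scene stay as the last step left them, time stands still between calls to the robot, and variables do not carry over. Pictures are saved under pics/ and viewed, at most 14 in all, crops included, and the job is handed in when it is done.

```bash
mkdir -p pics; cat > h.py <<'E'
import numpy as np, cv2
from cell import env
def cap(n,save=None):
    c=env.capture(n)
    if save: cv2.imwrite('pics/'+save,cv2.cvtColor(c['color'],cv2.COLOR_RGB2BGR))
    return c
def cloud(c):
    K=c['mtx'];z=c['range_z'].astype(float);v,u=np.mgrid[:z.shape[0],:z.shape[1]]
    p=np.stack([(u-K[0,2])/K[0,0]*z,(v-K[1,2])/K[1,1]*z,z,np.ones_like(z)],-1)
    return (p@np.linalg.inv(c['world_to_cam']).T)[...,:3]
def ray(c,u,v,h):
    T=np.linalg.inv(c['world_to_cam']);d=T[:3,:3]@np.linalg.inv(c['mtx'])@np.array([u,v,1.]);o=T[:3,3]
    return o+d*(h-o[2])/d[2]
E
python3 - <<'E'
from h import *
for n in('top','side'):
    c=cap(n,n+'0.png');T=np.linalg.inv(c['world_to_cam']);print(n,T[:3,3].round(),T[:3,2].round(2),c['mtx'][0,0],(c['range_z']>0).mean())
    np.savez(''+n+'0.npz',**c)
print(env.sense())
E
```

```text
top [ 337.    3. 1121.] [ 0.21  0.   -0.98] 501.6659341936918 0.9961011904761905
side [ 496. -890.  629.] [ 0.1   0.83 -0.54] 475.3931146416635 0.9311224489795918
{'time_s': 0.1, 'q': array([-1.41597518e+00,  1.50906278e-01,  1.43791263e+00,  1.57558997e-06,
        1.55376580e+00, -1.34009850e-01]), 'qd': array([-0.00066711,  0.00080298, -0.00134322,  0.00030239, -0.00037979,
        0.00015829]), 'effort': array([ 4.04515100e-03, -7.14380765e+01, -5.71795321e+01, -3.96093935e-05,
        7.08361622e-03, -1.63304037e-05]), 'ee_pos': array([ 163.72400032, -550.99445884,  230.77979973]), 'eef_rot': array([-4.96007974e-04,  9.89590073e-01,  1.43914004e-01, -4.37375345e-06]), 'contact_force': array([-0.67028738, -0.29753406,  0.07417853]), 'wrist_torque': array([-0.00189673,  0.01741723, -0.02192846]), 'grasp_force': 0.0, 'gripper_width': 0.9999238051192478}
```

View pics/top0.png

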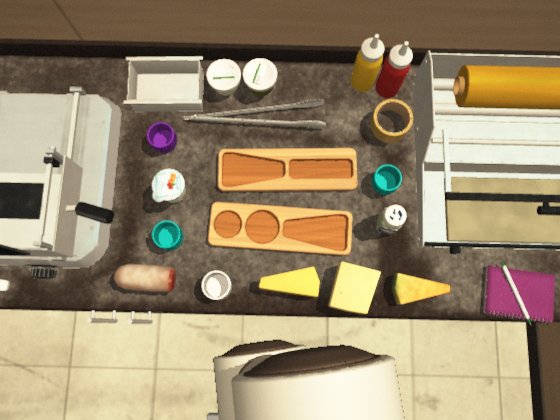

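View pics/side0.png

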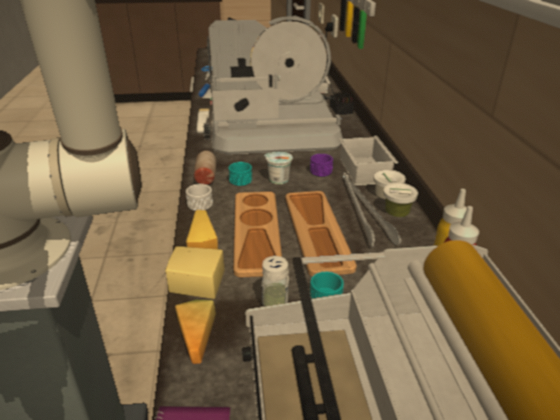

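The top view shows the cheese board (228–330, 228), antipasto board (288, 170), dip dish (216, 286), cheese wedge (290, 283), cheese block (355, 288), melon (420, 289), salami (145, 278), jar (392, 218) and yoghurt pot (168, 186).
Candidates for the dip dish are white (216,286), turquoise (167,235) and (387,180), purple (161,137), and the filled white cups (224,77) and (260,77). The white empty one at (216,286) fits. I'll confirm that and the two wedges in a crop.

```bash
python3 - <<'E'
from h import *
im=cv2.imread('pics/top0.png');cv2.imwrite('pics/crop0.png',cv2.resize(im[190:320,110:460],None,fx=2.28,fy=2.28,interpolation=cv2.INTER_CUBIC))
c=dict(np.load('top0.npz'));P=cloud(c)
tab=P[250:256,60+140:340];print('table z',np.median(P[262:268,200:330,2]))
Z=P[...,2]
m=((Z>22)&(Z<140)).astype(np.uint8)
n,L,S,C=cv2.connectedComponentsWithStats(m)
for nm,(u,v) in dict(wedge=(290,283),melon=(420,289),block=(355,288),salami=(145,278),dish=(204,286),jar=(392,220),pot=(168,186),tq=(167,224),tq2=(387,170)).items():
    w=L[v-4:v+5,u-4:u+5];l=np.bincount(w[w>0]).argmax() if (w>0).any() else 0
    k=L==l;h=np.percentile(Z[k],95);q=k&(Z>h-9)
    pts=P[q][:,:2].astype(np.float32);r=cv2.minAreaRect(pts);cc=cv2.minEnclosingCircle(pts)
    d=pts-pts.mean(0);U,s,V=np.linalg.svd(d,full_matrices=False)
    print(nm,'px',S[l],'h',h.round(),'mean',pts.mean(0).round(1),'rect',np.round(r[0],1),np.round(r[1],1),round(r[2],1),'circ',np.round(cc[0],1),round(cc[1],1),'axis',V[0].round(3))
E
```

```text
table z -0.20784022233863197
wedge px [ 259  267   61   30 1228] h 49.0 mean [428.4 -17.3] rect [437.4  -9.8] [127.5  61.6] 82.6 circ [422.8  -8.1] 64.7 axis [-0.031  1.   ]
melon px [ 394  274   56   31 1095] h 38.0 mean [ 421.9 -282.7] rect [ 433.  -291.7] [ 64.7 118. ] 15.4 circ [ 424.5 -293.7] 60.3 axis [ 0.019 -1.   ]
block px [ 329  262   52   52 1896] h 59.0 mean [ 418.7 -145.5] rect [ 417.7 -147.1] [86.7 98.8] 75.4 circ [ 417.2 -147.8] 63.6 axis [-0.883  0.469]
salami px [ 114  264   62   29 1487] h 59.0 mean [431.3 299.9] rect [431.4 301.6] [118.3  44. ] 85.8 circ [433.5 301.4] 59.5 axis [-0.035 -0.999]
dish px [202 271  30  30 235] h 47.0 mean [419.3 148.2] rect [419.  148.3] [59.8 60.2] 0.5 circ [419.  148.3] 31.1 axis [-0.525 -0.851]
jar px [378 205  29  29 613] h 100.0 mean [ 567.8 -225.9] rect [ 568.5 -227. ] [44.  45.2] 45.8 circ [ 568.4 -226.3] 23.2 axis [-0.817  0.576]
pot px [152 169  33  34 914] h 74.0 mean [629.3 261.6] rect [631.2 260.8] [71.7 70.3] 8.4 circ [627.9 263.1] 39.6 axis [-0.785  0.619]
tq px [152 221  31  29 299] h 46.0 mean [525.  263.6] rect [525.9 263. ] [60.  60.4] 34.6 circ [525.8 262.8] 31.5 axis [-0.624 -0.781]
tq2 px [373 165  29  29 300] h 46.0 mean [ 666.1 -223.5] rect [ 665.7 -223.2] [61.1 60.1] 26.7 circ [ 666.1 -223.8] 31.2 axis [-0.838  0.545]
```

View pics/crop0.png

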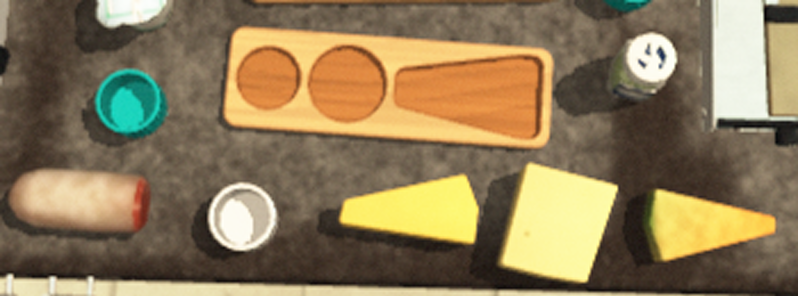

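The crop confirms that the dish at (242,215) in the crop is the empty white fluted ramekin. The cheese wedge points its tip left (+y), and the melon, with its green rind at the left, points its tip right (-y). Next come the board poses and the wedge axes.

```bash
cat > m.py <<'E'
from h import *
def wedge(c,u,v,H,name,L0,tipdir):
    P=cloud(c);Z=P[...,2];m=((Z>H-7)&(Z<H+8)).astype(np.uint8)
    n,L,_,_=cv2.connectedComponentsWithStats(m);w=L[v-4:v+5,u-4:u+5];l=np.bincount(w[w>0]).argmax()
    cn=max(cv2.findContours((L==l).astype(np.uint8),0,cv2.CHAIN_APPROX_NONE)[0],key=cv2.contourArea)[:,0]
    e=np.array([ray(c,a,b,H)[:2] for a,b in cn]);cen=e.mean(0)
    t=np.array(tipdir,float);t/=np.linalg.norm(t)
    for _ in range(5):
        n_=np.array([-t[1],t[0]]);s=(e-cen)@t;d=(e-cen)@n_
        a0,a1=s.min(),s.max();x=[];y=[];W=[]
        for k in np.linspace(a0+25,a1-12,12):
            q=abs(s-k)<4
            if q.sum()>1: x.append(k);y.append((d[q].max()+d[q].min())/2);W.append(np.ptp(d[q]))
        f=np.polyfit(x,y,1);cen=cen+n_*f[1];t=t+n_*f[0];t/=np.linalg.norm(t)
    o=cen+t*(a0+a1)/2
    print(name,'len',round(a1-a0,1),'W',np.round(W,0),'origin',o.round(1),'tip yaw of +y',np.arctan2(-t[0],t[1]).round(3));return o,t
E
python3 - <<'E'
from m import *
c=dict(np.load('top0.npz'))
wedge(c,290,283,46,'cheese',130,(0,1));wedge(c,420,289,36,'melon',121,(0,-1))
hsv=cv2.cvtColor(c['color'],cv2.COLOR_RGB2HSV)
P=cloud(c);Z=P[...,2]
sat=hsv[...,1];
print('px',hsv[207,280],hsv[230,320],hsv[260,240])
wood=((sat>100)&(hsv[...,0]<25)&(hsv[...,2]>120)).astype(np.uint8);wood[:140]=0;wood[262:]=0;wood[:,:200]=0;wood[:,365:]=0
pale=((hsv[...,0]>=13)&(wood>0))
print('hue pale/dark',np.percentile(hsv[...,0][wood>0],[5,25,50,75,95]))
n,L,S,C=cv2.connectedComponentsWithStats(wood)
for l in range(1,n):
    if S[l,4]<2000: continue
    k=(L==l).astype(np.uint8)
    cn=max(cv2.findContours(k,0,cv2.CHAIN_APPROX_NONE)[0],key=cv2.contourArea)[:,0]
    e=np.array([ray(c,a,b,16)[:2] for a,b in cn],np.float32);r=cv2.minAreaRect(e)
    print('board',S[l],np.round(r[0],1),np.round(r[1],1),round(r[2],2))
    v,u=np.nonzero(k);print(' z',np.median(Z[k>0]))
    kk=((hsv[...,0]<13)&(k>0)).astype(np.uint8)
    for cn in cv2.findContours(cv2.morphologyEx(kk,cv2.MORPH_OPEN,np.ones((3,3))),0,cv2.CHAIN_APPROX_NONE)[0]:
        if cv2.contourArea(cn)<150: continue
        e=np.array([ray(c,a,b,16)[:2] for a,b in cn[:,0]],np.float32);r=cv2.minAreaRect(e);print('  recess',np.round(r[0],1),np.round(r[1],1),round(r[2],1))
E
```

```text
cheese len 128.3 W [57. 55. 51. 49. 47. 43. 40. 36. 32. 32. 28. 23.] origin [428.5  -7.4] tip yaw of +y 0.049
melon len 118.7 W [60. 55. 53. 49. 45. 43. 38. 34. 32. 28. 23. 19.] origin [ 422.  -292.6] tip yaw of +y -3.111
px [ 19 134 246] [ 13 182 214] [ 19  73 101]
hue pale/dark [13. 13. 14. 19. 21.]
board [ 218  147  140   44 5807] [691.    1.9] [102.9 320.4] 1.95
 z 11.91173816210835
board [ 208  201  145   55 6335] [552.3  14.9] [321.  102.6] 87.06
 z 10.633239027326908
```

```bash
python3 - <<'E'
from m import *
c=dict(np.load('top0.npz'));hsv=cv2.cvtColor(c['color'],cv2.COLOR_RGB2HSV)
k=((hsv[...,1]>100)&(hsv[...,0]<17)&(hsv[...,2]>60)).astype(np.uint8);k[:140]=0;k[262:]=0;k[:,:200]=0;k[:,365:]=0
for cn in cv2.findContours(cv2.morphologyEx(k,cv2.MORPH_OPEN,np.ones((3,3))),0,cv2.CHAIN_APPROX_NONE)[0]:
    if cv2.contourArea(cn)<150: continue
    e=np.array([ray(c,a,b,16)[:2] for a,b in cn[:,0]],np.float32);r=cv2.minAreaRect(e);print('recess',np.round(r[0],1),np.round(r[1],1),round(r[2],1),len(cn))
def R(a):return np.array([[np.cos(a),-np.sin(a)],[np.sin(a),np.cos(a)]])
B=dict(ch=((552.3,14.9),np.radians(-2.94)),an=((691,1.9),np.radians(1.95)))
for n,b,y in(('wedge','ch',-78),('large','ch',41),('small','ch',119),('trough','an',-77),('melon','an',78)):
    print(n,(np.array(B[b][0])+R(B[b][1])@[0,y]).round(1))
E
```

```text
recess [544.4 -64. ] [ 82.  148.8] 1.4 173
recess [558.9 133.3] [65.  63.5] 46.2 80
recess [555.2  55.7] [77.8 76.5] 1.5 99
recess [694.4 -76. ] [ 48.2 148. ] 1.4 158
recess [688.4  80. ] [ 81.8 145.9] 1.4 168
wedge [548.3 -63. ]
large [554.4  55.8]
small [558.4 133.7]
trough [693.6 -75.1]
melon [688.3  79.9]
```

```bash
python3 - <<'E'
from m import *
c=dict(np.load('top0.npz'));P=cloud(c).reshape(-1,3)
for y0 in range(-480,-230,20):
    print('y',y0,[(x,int(P[q][:,2].max())) for x in range(300,740,40) for q in [(abs(P[:,0]-x-20)<20)&(abs(P[:,1]-y0-10)<10)] if q.any()])
for y0 in range(200,480,20):
    print('y',y0,[(x,int(P[q][:,2].max())) for x in range(300,740,40) for q in [(abs(P[:,0]-x-20)<20)&(abs(P[:,1]-y0-10)<10)] if q.any()])
wedge(c,145,278,56,'salami',130,(0,1))
E
```

```text
y -480 [(300, -878), (340, 15), (380, 16), (420, 18), (460, 18), (500, 54), (540, 54), (580, 179), (620, 55), (660, 89), (700, 143)]
y -460 [(300, -880), (340, 17), (380, 16), (420, 16), (460, 16), (500, 55), (540, 54), (580, 179), (620, 54), (660, 89), (700, 145)]
y -440 [(300, -876), (340, 14), (380, 13), (420, 5), (460, 5), (500, 53), (540, 54), (580, 180), (620, 56), (660, 88), (700, 146)]
y -420 [(300, -872), (340, 5), (380, 4), (420, 5), (460, 6), (500, 55), (540, 55), (580, 179), (620, 56), (660, 87), (700, 146)]
y -400 [(300, -879), (340, 3), (380, 8), (420, 5), (460, 5), (500, 54), (540, 56), (580, 179), (620, 56), (660, 88), (700, 143)]
y -380 [(300, -873), (340, 4), (380, 4), (420, 4), (460, 44), (500, 54), (540, 55), (580, 180), (620, 56), (660, 90), (700, 143)]
y -360 [(300, -877), (340, 4), (380, 36), (420, 38), (460, 42), (500, 54), (540, 54), (580, 180), (620, 45), (660, 86), (700, 143)]
y -340 [(300, -877), (340, 3), (380, 37), (420, 40), (460, 4), (500, 49), (540, 24), (580, 180), (620, 170), (660, 169), (700, 170)]
y -320 [(300, -879), (340, 5), (380, 38), (420, 39
[... 1793 characters left out ...]
0), (540, 193), (580, 62), (620, 63), (660, 64), (700, 62)]
y 400 [(300, -878), (340, 4), (380, 5), (420, 5), (460, 74), (500, 184), (540, 188), (580, 73), (620, 74), (660, 73), (700, 73)]
y 420 [(300, -876), (340, 3), (380, 7), (420, 58), (460, 238), (500, 230), (540, 225), (580, 204), (620, 241), (660, 77), (700, 79)]
y 440 [(300, -881), (340, 5), (380, 5), (420, 128), (460, 240), (500, 232), (540, 233), (580, 233), (620, 241), (660, 79), (700, 83)]
y 460 [(300, -137), (340, 6), (380, 5), (420, 126), (460, 217), (500, 229), (540, 230), (580, 228), (620, 120), (660, 92), (700, 92)]
salami len 118.9 W [38. 43. 43. 40. 41. 43. 38. 45. 42. 38. 38. 34.] origin [431.2 300.3] tip yaw of +y -0.043
```

```bash
python3 -m crank '[[1,[26.5,53.4,0],[0,0,1.331]],[1,[26.5,53.4,0],[0,0,1.331]],[1,[26.5,53.4,0],[0,0,1.331]],[1,[26.5,53.4,0],[0,0,1.331]],[1,[26.5,53.4,0],[0,0,1.331]],[1,[26.5,53.4,0],[0,0,1.331]],[1,[26.5,53.4,0],[0,0,1.331]],[1,[26.5,53.4,-6],[0,0,1.331]],[1,[26.5,53.4,-10],[0,0,1.331]],[1,[26.5,53.4,-12],[0,0,1.331]]]'
```

```text
time_s: 1.35
ee_pos: [425.0, -24.4, 122.6]
eef_rot: [0.001, 0.689, 0.725, 0.0]
contact_force: [1.3, -1.1, 0.1]
gripper_width: 0.997
grasp_force: 0.0
```

```bash
python3 -m crank '[[1,[0,0,0],[0,0,0]],[1,[0,0,0],[0,0,0]]]'
```

```text
time_s: 1.6
ee_pos: [424.3, -26.6, 123.8]
eef_rot: [0.0, 0.689, 0.724, -0.0]
contact_force: [0.3, 0.1, 1.3]
gripper_width: 0.997
grasp_force: 0.0
```

```bash
python3 -m crank '[[1,[0.5,0.9,-4],[0,0,0]],[1,[0.5,0.9,-8],[0,0,0]],[1,[0.5,0.9,-11.3],[0,0,0]],[1,[0.5,0.9,-11.3],[0,0,0]],[-1,[0.5,0.9,-11.3],[0,0,0]],[-1,[0.5,0.9,-11.3],[0,0,0]],[-1,[0.5,0.9,-11.3],[0,0,0]],[-1,[0.5,0.9,-11.3],[0,0,0]],[-1,[0.5,0.9,-11.3],[0,0,0]]]'
```

```text
time_s: 2.72
ee_pos: [430.0, -17.8, 12.2]
eef_rot: [0.001, 0.69, 0.724, 0.0]
contact_force: [-8.3, -1.8, 19.6]
gripper_width: 0.58
grasp_force: 57.6
```

```bash
python3 -m crank '[[-1,[0,0,3],[0,0,0]],[-1,[0,0,6],[0,0,0]],[-1,[5,-2.5,6],[0,0,-0.1]],[-1,[10,-5,6],[0,0,-0.1]],[-1,[11.8,-5.5,6],[0,0,-0.1]],[-1,[11.8,-5.5,6],[0,0,-0.1]],[-1,[11.8,-5.5,4],[0,0,-0.1]],[-1,[11.8,-5.5,4],[0,0,-0.1]]]'; python3 - <<'E'
from m import *
c=cap('side','s1.png')
im=cv2.imread('pics/s1.png');cv2.imwrite('pics/s1c.png',cv2.resize(im[130:330,130:380],None,fx=2.8,fy=2.8))
E
```

```text
time_s: 3.72
ee_pos: [545.9, -71.9, 49.8]
eef_rot: [-0.001, 0.725, 0.689, -0.001]
contact_force: [0.0, -0.0, -1.8]
gripper_width: 0.577
grasp_force: 62.2
```

View pics/s1c.png

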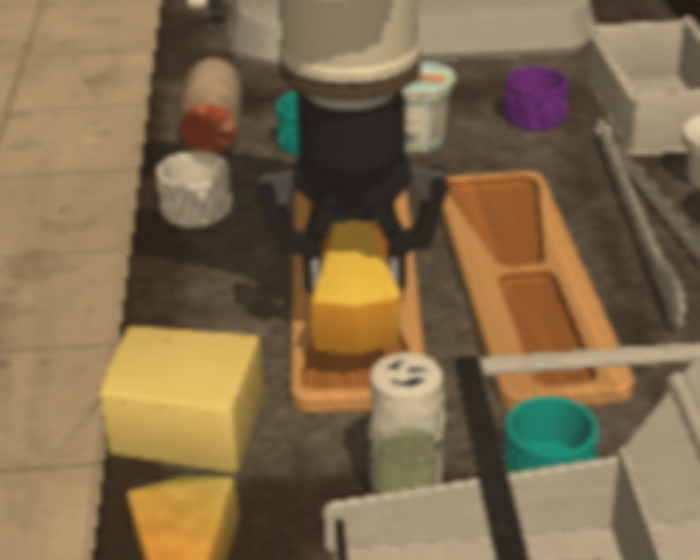

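The cheese wedge is held level above its recess, tip toward the wells. I'll lower it and release.

```bash
python3 -m crank '[[-1,[0.2,-0.1,-1.5],[0,0,0]],[-1,[0.2,-0.1,-2.5],[0,0,0]],[-1,[0.2,-0.1,-3.1],[0,0,0]],[-1,[0.2,-0.1,-3.1],[0,0,0]],[1,[0.2,-0.1,-3.0],[0,0,0]],[1,[0.2,-0.1,-3],[0,0,0]],[1,[0.2,-0.1,-3],[0,0,0]],[1,[0.2,-0.1,-3],[0,0,0]],[1,[0.2,-0.1,1],[0,0,0]],[1,[0.2,-0.1,5],[0,0,0]]]'; python3 - <<'E'
print(1)
E
```

```text
time_s: 5.03
ee_pos: [548.9, -73.3, 101.1]
eef_rot: [-0.0, 0.725, 0.689, -0.0]
contact_force: [0.4, 0.4, -0.6]
gripper_width: 1.0
grasp_force: 0.0
1
```

```bash
python3 -m crank '[[1,[-4,6,0],[0,0,0]],[1,[-8,12,0],[0,0,0]],[1,[-12,18,0],[0,0,0]],[1,[-12.9,22.1,0],[0,0,0]],[1,[-12.9,22.1,0],[0,0,0]],[1,[-12.9,22.1,0],[0,0,0]]]'; python3 - <<'E'
from m import *
c=cap('top','t2.png');wedge(c,313,232,53,'cheese',130,(0,1))
P=cloud(c);k=P[225:240,300:330,2];print(np.median(k))
E
```

```text
time_s: 5.78
ee_pos: [420.2, 147.9, 100.4]
eef_rot: [0.0, 0.724, 0.689, 0.0]
contact_force: [0.3, -0.9, 0.0]
gripper_width: 0.999
grasp_force: 0.0
cheese len 128.2 W [58. 55. 53. 49. 45. 44. 40. 38. 33. 31. 27. 25.] origin [547.9 -62.5] tip yaw of +y -0.042
52.19469807483381
```

View pics/t2.png

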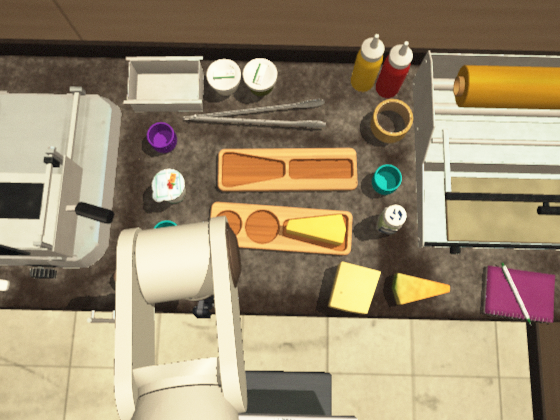

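The cheese wedge sits in its recess (centred at 315,230; top at about 52 mm, against 53 expected). Next is the dish.

```bash
python3 -m crank '[[1,[-0.1,0,-4],[0,0,0]],[1,[-0.1,0,-8],[0,0,0]],[1,[-0.1,0,-9],[0,0,0]],[1,[-0.1,0,-9],[0,0,0]],[-1,[-0.1,0,-9],[0,0,0]],[-1,[-0.1,0,-9],[0,0,0]],[-1,[-0.1,0,-9],[0,0,0]],[-1,[-0.1,0,-9],[0,0,0]],[-1,[-0.1,0,-6],[0,0,0]],[-1,[-0.1,0,-3],[0,0,0]]]'
```

```text
time_s: 7.08
ee_pos: [419.3, 147.7, 71.9]
eef_rot: [0.0, 0.725, 0.689, 0.0]
contact_force: [-0.6, 0.7, -0.8]
gripper_width: 0.711
grasp_force: 65.1
```

```bash
python3 -m crank '[[-1,[5,-3.5,0],[0,0,0]],[-1,[10,-7,0],[0,0,0]],[-1,[13.5,-9.2,0],[0,0,0]],[-1,[13.5,-9.2,0],[0,0,0]],[-1,[13.5,-9.2,-3.5],[0,0,0]],[-1,[13.5,-9.2,-3.5],[0,0,0]],[-1,[13.5,-9.2,-3.5],[0,0,0]]]'
```

```text
time_s: 7.95
ee_pos: [554.4, 56.0, 36.7]
eef_rot: [0.0, 0.725, 0.689, 0.0]
contact_force: [-0.5, 0.6, -0.6]
gripper_width: 0.707
grasp_force: 65.5
```

```bash
python3 -m crank '[[-1,[0,0,-1],[0,0,0]],[-1,[0,0,-1.7],[0,0,0]],[-1,[0,0,-1.7],[0,0,0]],[1,[0,0,-1.7],[0,0,0]],[1,[0,0,-1.7],[0,0,0]],[1,[0,0,-1.7],[0,0,0]],[1,[0,0,-1.7],[0,0,0]],[1,[0,0,3],[0,0,0]],[1,[0,0,8],[0,0,0]],[1,[0,0,13],[0,0,0]]]'
```

```text
time_s: 9.2
ee_pos: [554.0, 55.6, 166.8]
eef_rot: [-0.0, 0.725, 0.689, -0.0]
contact_force: [1.9, 1.0, -0.1]
gripper_width: 0.999
grasp_force: 0.0
```

```bash
python3 -m crank '[[1,[0.3,-6,0],[0,0,0]],[1,[0.6,-12,0],[0,0,0]],[1,[0.9,-18,0],[0,0,0]],[1,[1.2,-24,0],[0,0,0]],[1,[1.4,-28.2,0],[0,0,0]],[1,[1.4,-28.2,0],[0,0,0]],[1,[1.4,-28.2,0],[0,0,0]]]'; python3 - <<'E'
from m import *
c=cap('top','t3.png');P=cloud(c);Z=P[...,2]
u=np.s_[200:260,235:292];k=(Z>44)&(Z<58);k2=np.zeros_like(k);k2[u]=k[u]
p=P[k2][:,:2].astype(np.float32);print('dish',len(p),np.median(P[k2][:,2]),cv2.minEnclosingCircle(p))
E
```

```text
time_s: 10.07
ee_pos: [568.1, -226.0, 165.1]
eef_rot: [-0.0, 0.725, 0.689, 0.0]
contact_force: [0.5, -0.5, -0.4]
gripper_width: 1.0
grasp_force: 0.0
dish 236 50.393462050545395 ((549.2894897460938, 38.70014190673828), 49.109519958496094)
```

```bash
python3 -m crank '[[1,[0,0,-4],[0,0,0]],[1,[0,0,-8],[0,0,0]],[1,[0,0,-12.7],[0,0,0]],[1,[0,0,-12.7],[0,0,0]],[-1,[0,0,-12.7],[0,0,0]],[-1,[0,0,-12.7],[0,0,0]],[-1,[0,0,-12.7],[0,0,0]],[-1,[0,0,-12.7],[0,0,0]],[-1,[0,0,-12.7],[0,0,0]],[-1,[0,0,-12.7],[0,0,0]]]'; python3 - <<'E'
from m import *
c=dict(cap('top'));P=cloud(c);Z=P[...,2]
k=np.zeros(Z.shape,bool);k[200:260,240:285]=((Z>44)&(Z<58))[200:260,240:285]
p=P[k][:,:2];print(np.ptp(p,0),(p.max(0)+p.min(0))/2)
E
```

```text
time_s: 11.38
ee_pos: [569.2, -226.8, 40.8]
eef_rot: [0.002, 0.725, 0.689, 0.001]
contact_force: [-2.8, 1.4, 12.2]
gripper_width: 0.54
grasp_force: 60.1
[60.61092625 61.18880434] [554.10962215  56.61390465]
```

```bash
python3 -m crank '[[-1,[0,0,3],[0,0,0]],[-1,[0,0,7],[0,0,0]],[-1,[0,0,11],[0,0,0]],[-1,[0,5,12],[0,0,0]],[-1,[-0.2,11,12],[0,0,0]],[-1,[-0.4,17,12],[0,0,0]],[-1,[-0.6,23,12],[0,0,0]],[-1,[-0.8,29,12],[0,0,0]],[-1,[-0.9,34,12],[0,0,0]],[-1,[-1,36,12],[0,0,0]]]'
```

```text
time_s: 12.68
ee_pos: [558.0, 136.1, 159.5]
eef_rot: [0.0, 0.724, 0.69, 0.001]
contact_force: [0.2, -0.2, -0.4]
gripper_width: 0.541
grasp_force: 61.5
```

```bash
python3 -m crank '[[-1,[0,0,-3],[0,0,0]],[-1,[0,0,-6],[0,0,0]],[-1,[0,0,-9],[0,0,0]],[-1,[0,0,-9.5],[0,0,0]],[-1,[0,0,-9.5],[0,0,0]],[-1,[0,0,-9.5],[0,0,0]]]'
```

```text
time_s: 13.42
ee_pos: [558.9, 133.6, 64.8]
eef_rot: [0.001, 0.725, 0.689, 0.001]
contact_force: [-0.2, 0.0, -2.0]
gripper_width: 0.54
grasp_force: 61.4
```

```bash
python3 -m crank '[[-1,[0,0,-1],[0,0,0]],[-1,[0,0,-1.6],[0,0,0]],[-1,[0,0,-1.7],[0,0,0]],[-1,[0,0,-1.7],[0,0,0]]]'
```

```text
time_s: 13.92
ee_pos: [558.2, 133.6, 47.7]
eef_rot: [0.0, 0.725, 0.689, 0.0]
contact_force: [-11.6, -1.7, 27.1]
gripper_width: 0.537
grasp_force: 64.2
```

```bash
python3 -m crank '[[0.5,[0,0,0],[0,0,0]],[1,[0,0,0],[0,0,0]],[1,[0,0,0],[0,0,0]],[1,[0,0,0],[0,0,0]],[1,[0,0,4],[0,0,0]],[1,[0,0,9],[0,0,0]],[1,[0,0,12],[0,0,0]],[1,[-3,4,12],[0,0,0]],[1,[-7,9,12],[0,0,0]],[1,[-12,15,12],[0,0,0]]]'
```

```text
time_s: 15.18
ee_pos: [448.0, 271.5, 166.3]
eef_rot: [-0.0, 0.725, 0.689, 0.0]
contact_force: [1.1, 0.7, 0.2]
gripper_width: 1.0
grasp_force: 0.0
```

```bash
python3 -m crank '[[1,[-0.8,1.7,0],[0,0,0]],[1,[-0.8,1.7,0],[0,0,0]],[1,[-0.8,1.7,0],[0,0,0]]]'; python3 - <<'E'
from m import *
c=cap('side','s4.png')
im=cv2.imread('pics/s4.png');cv2.imwrite('pics/s4c.png',cv2.resize(im[110:310,130:380],None,fx=2.8,fy=2.8,interpolation=cv2.INTER_CUBIC))
c=cap('top','t4.png');P=cloud(c);Z=P[...,2]
k=np.zeros(Z.shape,bool);k[190:245,205:290]=((Z>95)&(Z<115))[190:245,205:290]
p=P[k];print(len(p),p and 0 if len(p)==0 else (np.median(p[:,2]),np.ptp(p,0),(p.max(0)+p.min(0))/2))
E
```

```text
time_s: 15.55
ee_pos: [441.8, 286.8, 166.1]
eef_rot: [0.0, 0.725, 0.689, -0.0]
contact_force: [0.1, -0.6, -1.0]
gripper_width: 0.999
grasp_force: 0.0
383 (np.float64(104.89779214884743), array([44.53066963, 45.46319145, 16.14064306]), array([558.28141261, 133.52912682, 103.29129534]))
```

View pics/s4c.png

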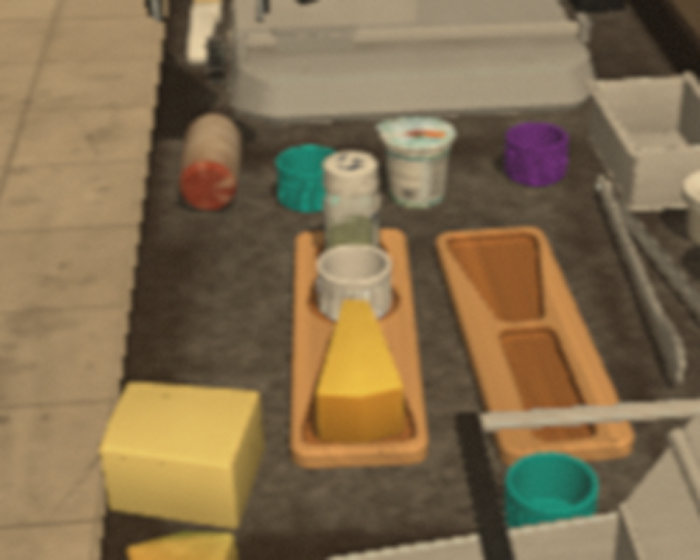

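The jar, dish and cheese wedge all stand seated in the cheese board. Before reaching for the salami I'll check the clearance to the slicer handle.

```bash
python3 - <<'E'
from m import *
c=dict(np.load('top0.npz'));P=cloud(c).reshape(-1,3)
q=(P[:,2]>90)&(P[:,1]>200)&(P[:,1]<420)&(P[:,0]>300)&(P[:,0]<640);p=P[q];d=np.hypot(p[:,0]-431,p[:,1]-300)
i=d.argsort()[:400:60];print(np.c_[p[i],d[i]].round())
print(env.sense()['q'].round(2))
E
```

```text
[[519. 342. 191.  98.]
 [529. 341. 198. 107.]
 [537. 336. 188. 112.]
 [539. 346. 197. 118.]
 [529. 374. 185. 123.]
 [534. 379. 188. 130.]
 [544. 377. 196. 137.]]
[ 0.43  0.08  1.65 -0.    1.41  0.48]
```

```bash
python3 -m crank '[[1,[-1.1,1.4,-3],[0,0,0]],[1,[-1.1,1.4,-7],[0,0,0]],[1,[-1.1,1.4,-11],[0,0,0]],[1,[-1.1,1.4,-15],[0,0,0]],[1,[-1.1,1.4,-15.9],[0,0,0]],[1,[-1.1,1.4,-15.9],[0,0,0]],[-1,[-1.1,1.4,-15.9],[0,0,0]],[-1,[-1.1,1.4,-15.9],[0,0,0]],[-1,[-1.1,1.4,-15.9],[0,0,0]],[-1,[-1.1,1.4,-15.9],[0,0,0]]]'
```

```text
time_s: 16.9
ee_pos: [431.1, 301.8, 9.1]
eef_rot: [0.001, 0.725, 0.689, 0.001]
contact_force: [-1.9, -3.4, 10.6]
gripper_width: 0.662
grasp_force: 61.6
```

```bash
python3 -m crank '[[-1,[0,0,0],[0,0,0]],[-1,[0,0,4],[0,0,0]],[-1,[0,0,9],[0,0,0]],[-1,[0,-2,14],[0,0,0]],[-1,[0,-7,17],[0,0,0]],[-1,[3,-13,17],[0,0,0.04]],[-1,[7,-18,17],[0,0,0.08]],[-1,[11,-23,17],[0,0,0.08]],[-1,[15,-28,17],[0,0,0.08]],[-1,[19,-32,17],[0,0,0.08]]]'
```

```text
time_s: 18.15
ee_pos: [619.0, -18.2, 178.3]
eef_rot: [0.0, 0.697, 0.717, 0.0]
contact_force: [1.2, 0.3, -0.5]
gripper_width: 0.662
grasp_force: 65.8
```

```bash
python3 -m crank '[[-1,[4,-3,0],[0,0,0.006]],[-1,[7.5,-5.6,0],[0,0,0.006]],[-1,[7.5,-5.6,-4],[0,0,0.006]],[-1,[7.5,-5.6,-9],[0,0,0.006]],[-1,[7.5,-5.6,-13],[0,0,0.006]],[-1,[7.5,-5.6,-13],[0,0,0.006]],[-1,[7.5,-5.6,-13],[0,0,0.006]]]'; python3 - <<'E'
from m import *
cap('side','s5.png')
im=cv2.imread('pics/s5.png');cv2.imwrite('pics/s5c.png',cv2.resize(im[110:310,150:400],None,fx=2.8,fy=2.8,interpolation=cv2.INTER_CUBIC))
E
```

```text
time_s: 19.02
ee_pos: [693.9, -72.4, 49.7]
eef_rot: [0.001, 0.695, 0.719, 0.001]
contact_force: [0.5, 0.1, -1.0]
gripper_width: 0.663
grasp_force: 65.6
```

View pics/s5c.png

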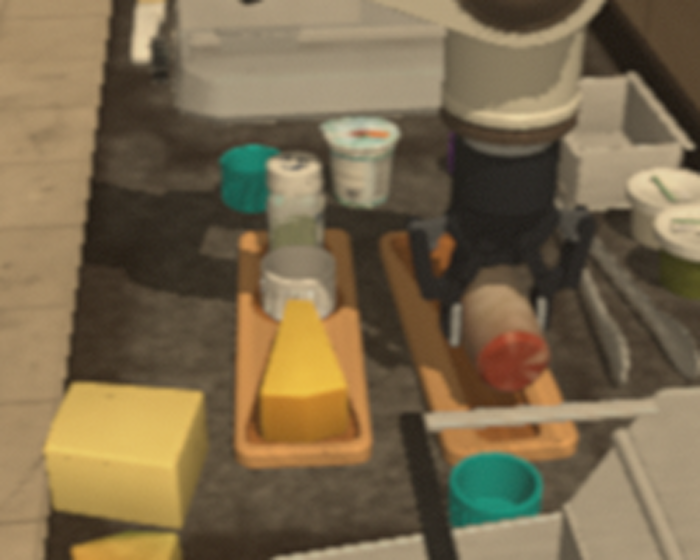

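Salami is level above the trough, red end toward the camera. I'll lower it.

```bash
python3 -m crank '[[-1,[0,-0.2,-1.5],[0,0,0]],[-1,[0,-0.2,-2.5],[0,0,0]],[-1,[0,-0.2,-3.2],[0,0,0]],[-1,[0,-0.2,-3.2],[0,0,0]],[-1,[0,-0.2,-3.2],[0,0,0]]]'
```

```text
time_s: 19.7
ee_pos: [692.8, -74.3, 16.1]
eef_rot: [-0.0, 0.695, 0.719, -0.0]
contact_force: [-8.1, 1.4, 12.8]
gripper_width: 0.661
grasp_force: 67.1
```

```bash
python3 -m crank '[[0.5,[0,0,0],[0,0,0]],[1,[0,0,0],[0,0,0]],[1,[0,0,0],[0,0,0]],[1,[0,0,0],[0,0,0]],[1,[0,0,4],[0,0,0]],[1,[0,0,9],[0,0,0]],[1,[0,0,13],[0,0,0]],[1,[-4,-3,13],[0,0,0]],[1,[-9,-7,13],[0,0,0]],[1,[-13,-10,13],[0,0,0]]]'
```

```text
time_s: 20.95
ee_pos: [561.3, -175.2, 145.3]
eef_rot: [0.0, 0.695, 0.719, -0.0]
contact_force: [0.8, -0.9, 0.0]
gripper_width: 0.999
grasp_force: 0.0
```

```bash
python3 -m crank '[[1,[-4,-3,0],[0,0,0]],[1,[-8,-6.5,0],[0,0,0]],[1,[-12.5,-10,0],[0,0,0]],[1,[-12.5,-10,0],[0,0,0]],[1,[-12.5,-10,0],[0,0,0]]]'; python3 - <<'E'
from m import *
c=cap('top','t6.png');wedge(c,322,170,63,'salami',130,(0,1))
P=cloud(c);k=P[160:180,305:340,2];print(np.percentile(k,[50,98]))
E
```

```text
time_s: 21.58
ee_pos: [438.2, -274.3, 145.5]
eef_rot: [0.0, 0.695, 0.719, 0.0]
contact_force: [0.4, 0.4, 0.5]
gripper_width: 0.995
grasp_force: 0.0
salami len 119.8 W [39. 39. 44. 39. 39. 46. 42. 39. 37. 44. 39. 35.] origin [690.7 -72.5] tip yaw of +y 0.039
[58.98208158 68.46444142]
```

View pics/t6.png

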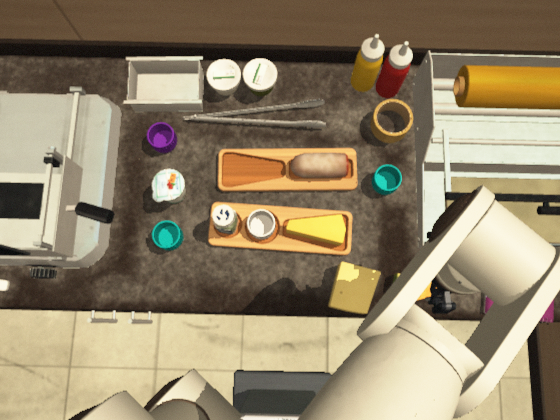

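The salami lies in the trough at (320,166). I'll recheck its height after the melon grasp.

```bash
python3 -m crank '[[1,[-1.6,-0.8,-4],[0,0,0]],[1,[-1.6,-0.8,-8],[0,0,0]],[1,[-1.6,-0.8,-12],[0,0,0]],[1,[-1.6,-0.8,-13.8],[0,0,0]],[1,[-1.6,-0.8,-13.8],[0,0,0]],[-1,[-1.6,-0.8,-13.8],[0,0,0]],[-1,[-1.6,-0.8,-13.8],[0,0,0]],[-1,[-1.6,-0.8,-13.8],[0,0,0]],[-1,[-1.6,-0.8,-13.8],[0,0,0]],[-1,[-1.6,-0.8,-13.8],[0,0,0]]]'; python3 - <<'E'
from m import *
def prof(c,x0,y0,s):
    P=cloud(c).reshape(-1,3);print(s,[ (dy,round(float(np.percentile(P[q][:,2],90)),1)) for dy in range(-50,51,20) for q in [(abs(P[:,1]-y0-dy)<10)&(abs(P[:,0]-x0)<12)]])
    for dx in range(-24,25,8):
        q=(abs(P[:,1]-y0)<45)&(abs(P[:,0]-x0-dx)<4);print(dx,P[q][:,2].mean().round(1),end=' ')
    print()
prof(dict(np.load('top0.npz')),431,300,'before');prof(cap('top'),692,-73,'now')
E
```

```text
time_s: 22.88
ee_pos: [422.6, -282.4, 9.0]
eef_rot: [0.001, 0.695, 0.719, 0.0]
contact_force: [-4.8, 6.0, 17.3]
gripper_width: 0.616
grasp_force: 57.4
before [(-50, 55.9), (-30, 58.5), (-10, 59.8), (10, 59.4), (30, 59.8), (50, 57.1)]
-24 36.1 -16 51.8 -8 56.1 0 57.2 8 56.3 16 52.9 24 44.9 
now [(-50, 65.2), (-30, 65.7), (-10, 66.9), (10, 66.8), (30, 66.5), (50, 64.0)]
-24 37.8 -16 55.3 -8 63.0 0 64.5 8 64.0 16 60.8 24 54.1
```

Salami's profile is 7 mm higher than on the worktop, so it is on the trough floor. Now the melon.

```bash
python3 -m crank '[[-1,[0,0,2],[0,0,0]],[-1,[0,0,5],[0,0,0]],[-1,[0,0,9],[0,0,0]],[-1,[2,3,12],[0,0,0]],[-1,[5.5,7.5,12],[0,0,0]],[-1,[9,12.5,12],[0,0,0]],[-1,[12.5,17.5,12],[0,0,0]],[-1,[16,22.5,12],[0,0,0]],[-1,[19.5,27.5,12],[0,0,0]],[-1,[23,32.5,12],[0,0,0]]]'
```

```text
time_s: 24.18
ee_pos: [653.0, 44.7, 128.2]
eef_rot: [0.0, 0.695, 0.719, 0.0]
contact_force: [0.4, -0.3, -0.5]
gripper_width: 0.618
grasp_force: 61.2
```

```bash
python3 -m crank '[[-1,[3.6,4.7,0],[0,0,0]],[-1,[3.6,4.7,0],[0,0,0]],[-1,[3.6,4.7,-4],[0,0,0]],[-1,[3.6,4.7,-8],[0,0,0]],[-1,[3.6,4.7,-8],[0,0,0]],[-1,[3.6,4.7,-8],[0,0,0]]]'; python3 - <<'E'
from m import *
cap('side','s7.png')
im=cv2.imread('pics/s7.png');cv2.imwrite('pics/s7c.png',cv2.resize(im[110:310,150:400],None,fx=2.8,fy=2.8,interpolation=cv2.INTER_CUBIC))
E
```

```text
time_s: 24.92
ee_pos: [688.7, 89.4, 49.5]
eef_rot: [0.001, 0.695, 0.719, 0.001]
contact_force: [0.4, -0.1, -0.8]
gripper_width: 0.621
grasp_force: 61.6
```

View pics/s7c.png

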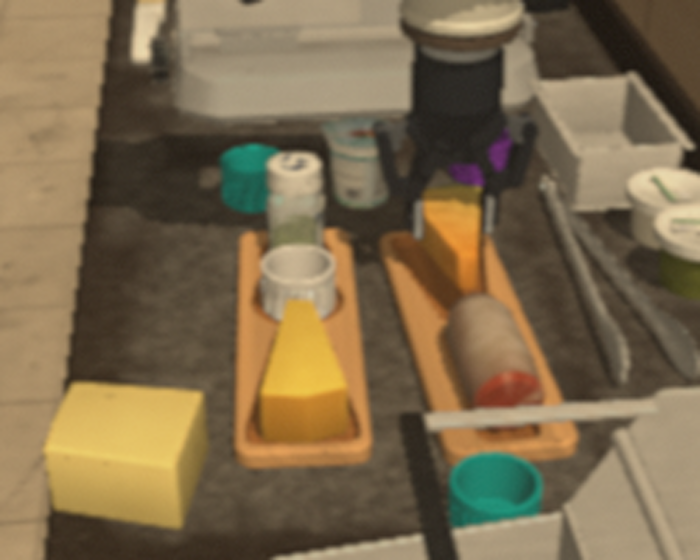

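The melon is held over its recess with the tip toward the salami. I'll lower it gently.

```bash
python3 -m crank '[[-1,[0,0,-1.5],[0,0,0]],[-1,[0,0,-2.5],[0,0,0]],[-1,[0,0,-3.1],[0,0,0]],[-1,[0,0,-3.1],[0,0,0]]]'
```

```text
time_s: 25.48
ee_pos: [688.0, 89.8, 16.3]
eef_rot: [-0.0, 0.695, 0.719, -0.0]
contact_force: [-2.0, 0.9, 0.8]
gripper_width: 0.614
grasp_force: 61.9
```

```bash
python3 -m crank '[[-1,[0,0,-0.15],[0,0,0]],[0.5,[0,0,-0.1],[0,0,0]],[1,[0,0,0],[0,0,0]],[1,[0,0,0],[0,0,0]],[1,[0,0,0],[0,0,0]],[1,[0,0,4],[0,0,0]],[1,[0,0,9],[0,0,0]],[1,[0,0,14],[0,0,0]],[1,[0,0,19],[0,0,0]],[1,[0,0,20],[0,0,0]]]'
```

```text
time_s: 26.72
ee_pos: [688.9, 89.8, 220.4]
eef_rot: [0.002, 0.695, 0.719, 0.002]
contact_force: [-0.4, -0.7, -0.5]
gripper_width: 1.001
grasp_force: 0.0
```

```bash
python3 -m crank '[[1,[-5,0,1],[0,0,0]],[1,[-11,0,1],[0,0,0]],[1,[-17,0,1],[0,0,0]],[1,[-23,0,1],[0,0,0]],[1,[-29,0,1],[0,0,0]],[1,[-34,0,1],[0,0,0]],[1,[-34,0,1],[0,0,0]],[1,[-34,0,1],[0,0,0]]]'; python3 - <<'E'
from m import *
c=cap('top','t8.png');P=cloud(c);Z=P[...,2]
wedge(c,252,169,43,'melon',121,(0,-1));wedge(c,313,232,53,'cheese',130,(0,1));wedge(c,322,166,63,'salami',130,(0,1))
Q=P.reshape(-1,3)
for dy in range(-50,51,20):
    q=(abs(Q[:,1]-80-dy)<8)&(abs(Q[:,0]-688.3)<7);print(dy,np.median(Q[q][:,2]).round(1),end=' ')
im=cv2.imread('pics/t8.png');cv2.imwrite('pics/t8c.png',cv2.resize(im[130:330,110:460],None,fx=2.28,fy=2.28,interpolation=cv2.INTER_CUBIC))
E
```

```text
time_s: 27.72
ee_pos: [348.3, 89.7, 226.1]
eef_rot: [0.0, 0.695, 0.719, 0.0]
contact_force: [0.5, 1.2, 0.0]
gripper_width: 0.999
grasp_force: 0.0
melon len 117.4 W [61. 57. 52. 49. 47. 42. 38. 35. 33. 28. 26. 19.] origin [686.6  77. ] tip yaw of +y -3.129
cheese len 128.2 W [58. 55. 53. 49. 46. 44. 40. 38. 34. 31. 27. 25.] origin [547.9 -62.5] tip yaw of +y -0.042
salami len 119.7 W [39. 44. 42. 42. 39. 42. 42. 42. 42. 39. 39. 35.] origin [691.1 -72.4] tip yaw of +y 0.023
-50 40.9 -30 42.5 -10 42.7 10 42.9 30 42.9 50 41.9
```

View pics/t8c.png

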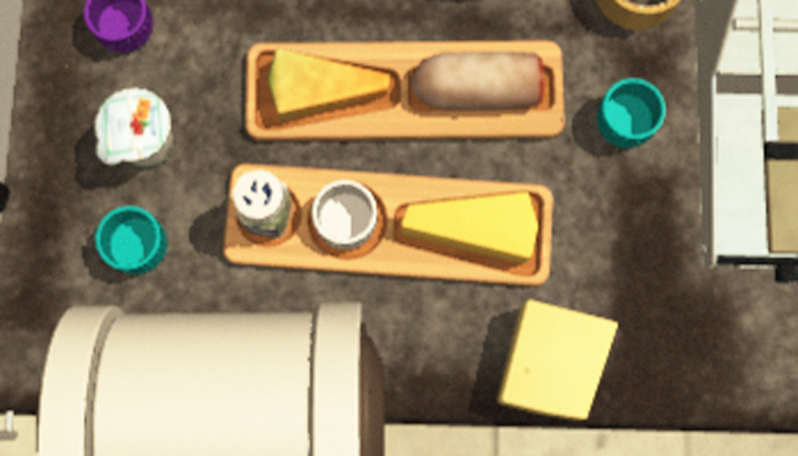

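All five items are seated: melon at (330,85), salami (478,80), jar (262,200), dish (345,215) and cheese (470,228). The melon top reads 43 mm (36 + 7). The cheese block and yoghurt pot are where they were.

```bash
python3 -c "
from cell import env
print(env.hand_in())"
```

```text
the job is handed in; nothing more can be done
None
```

Both boards are laid up in the order asked and the job is handed in at about 28 s; the camera showed all five items seated in their recesses, with the cheese block and yoghurt pot where they stood.

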